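Pin a solder reel into its bench stand with the spring-locked spindle

TASK

The solder reel already sits in its bench stand. Take the loose steel spindle from its rest, slide it nose first through the stand's near cheek and the reel into the far block, and press it gently fully home, until its black knob sits against the cheek and the block's side spring plunger has ridden over the rod and snapped into its groove. Let go, and leave the jar, the screwdriver and the parts tray where they are.

Things in the scene. Friction and masses are not known exactly. Their poses are not given: they have to be found in the camera images.
- spindle: Loose steel rod, 16 mm diameter, 124 mm long, with a black disc knob (32 mm diameter, 14 mm thick) on one end; about 0.22 kg, mass centre about 50 to 60 mm from the knob. Origin on the axis where rod and knob meet (the knob's front face); +y runs along the rod to the nose, the knob fills y -14 to 0 mm. Starts level in the rest; its roll does not matter.
- spindle_nose (a point): Tip of the spindle's nose, on its axis, 124 mm from the knob's front face. Measured from that face, the rod is plain up to 65 mm, a V-sided groove lies from 65 to 80 mm (8 mm thick at its bottom, 69 to 76 mm), and from 106 mm the nose tapers to 6 mm diameter at the tip.
- rest: Fixed grey rest; holds the spindle's axis 42 mm above the bench. Base 60 x 88 x 6 mm, origin at its underside's centre, y along the spindle. Two uprights 6 mm thick, 40 mm wide, 46 mm high, with open-topped notches 17.4 mm wide, hold the rod 36 and 96 mm from the knob's front face; the knob and first 33 mm of rod overhang freely (only the low base lies below, from 22 mm on). Lift straight up.
- stand: Fixed bench stand, bore axis along its +y, 60 mm above the bench. Origin at bench level below the bore, at the near cheek's outer face. Base 94 mm wide, 8 mm thick, y -8 to 120 mm. Near cheek: plate, y 0 to 14 mm, 60 mm wide, 84 mm high, hole 18.5 mm with 3 mm chamfer. Reel at y 16 to 62 mm. Far block: y 64 to 112 mm, same width and height, open through hole 17.5 mm, 2 mm chamfer.
- stand_mouth (a point): Centre of the hole in the outer face of the near cheek, 60 mm above the bench; axes as the stand. The spindle goes in along +y; fully home means the knob's front face lies against the cheek here, the groove is then under the plunger and the nose sticks out 12 mm beyond the block. Fingers that grip the rod meet the cheek before that: the last stretch must be pushed on the knob.
- stand_reel (a point): Point on the bore axis where the middle of the reel belongs, 39 mm in from the near cheek's outer face.
- plunger (a joint): Travel (m) of the spring plunger that enters the far block's hole from its +x side, 74 mm in from the near cheek's outer face: 0 in the empty hole, about 0.003 riding on the full rod, under 0.0015 snapped into the groove. 12 mm ball, 700 N/m, 4 N preload; it starts to ride some 50 mm before home and drags on the rod with about 5 to 15 N until it snaps. Its black pull knob moves with it.
- reel: Loose solder reel, 60 mm diameter, 46 mm wide, bore 26 mm, 0.25 kg, lying on two rails between cheek and block, its axis on the bore axis. Origin at its middle, y along its axis. Its top is 90 mm above the bench.
- jar: Bystander: small amber jar with white lid, 48 mm diameter, 50 mm high; origin at the underside's centre.
- driver: Bystander: screwdriver lying on the bench, 170 mm long along its own x, grey handle to -x.
- tray: Bystander: low open grey parts tray 90 x 120 x 30 mm with one divider; origin at the underside's centre.
There are look-alikes about, which are no part of the job. What is shaped like the spindle but purple is not meant. Leave any purple look-alike of the stand alone.

How it is judged:
By the outcome, as a careful person would: the job done as asked, in the order asked, and still so for the second after the job is handed in, with the robot touching nothing.
It also fails if it takes over 48 s, if anything falls off the work surface, if the arm or the gripper's body presses on something with over 40 N, if the wrist force passes 120 N, or if a joint passes its speed limit or range.

ROBOT

A 6-joint arm with a two-finger parallel gripper is mounted at the origin on the work surface. World frame = base frame: x ahead of the robot, y to its left, z up, the work surface at z = 0. Lengths are in m, angles in rad, forces in N, time in s.
With the tool pointing down it reaches from about 0.375 to 0.9 m from the base axis. Payload 3.1 kg.
Tool frame: the origin (TCP) lies at the very end of the fingers, on their centre line; the grasp point (between the pads) lies 19 mm behind it; z points along the fingers, y is the line along which they close (so a half turn about z gives the same grasp; the last joint's range is limited). The gripper opens to 85 mm and grips with 20 to 120 N. Pads are 22 mm wide; open, the fingers measure 114 mm over their backs; the gripper's body (76 mm by 85 mm) begins 54 mm behind the grasp point. The pads swing forward as they close: fully open they stand 13 mm farther back than shut.
Start: joints at [1.117, 0.527, 1.433, -0, 1.181, -0.178], TCP at [0.17, 0.602, 0.231] pointing down, gripper open.
Joint ranges: [-3.08, 3.08], [-0.75, 2.2], [0.22, 2.44], [-1.43, 4.57], [0, 2.65], [-2.85, 2.85]. Speed limits (rad/s): [2.79, 2.79, 3.14, 3.14, 3.14, 3.14].

INTERFACE

Orientations are given as [roll, pitch, yaw] about the fixed x, y, z axes, in that order (R = Rz(yaw) Ry(pitch) Rx(roll)).
In Python, from station import r, capture, get_calibration, workorder gives the robot as it stands.
- The arm moves only by the shell command python3 -m pendant 'ROWS' [FORCE]. ROWS is JSON, one flat list of numbers, 7 for each row, row after row: the shift along the world's x, y, z in units of 0.6 m (1.0 is 0.6 m), then the turn, a rotation vector about the world's x, y, z in units of 45 degrees (1.0 is 45 degrees), then the opening, from -1 (shut) to 1 (fully open). In form: [dx, dy, dz, rx, ry, rz, claw, dx, dy, dz, rx, ry, rz, claw, ...]. A call has 1 to 8 rows; each row is the pose to reach, as a shift and turn from the pose commanded when the call began; what a row does not reach only later rows make up. A row lasts 1/10 s, in which the tool goes at most 50 mm and 8.59 degrees, less where a joint would pass 70% of its speed; a pose out of reach is approached as far as the arm can. A call with a number of a shift or a turn outside -1 to 1 is refused whole. A call with a gripper value outside its range is refused whole. The fingers move at their own pace and stop on an object; FORCE is the grip in N (left out, the last holds). Time passes only in rows, so rows that repeat a pose let the fingers close. It gives the time, the measured TCP pose, the force, the opening and the grip force at its end, in the units of the state.
- r.get_state(): the state, without advancing time (a new reading comes with each control period).
- capture(name): name is "side" or "top"; returns (picture, depth): 480x640x3 uint8, red, green, blue; 480x640 float32, m along the optical axis (not along the pixel's ray), 0 where there is no reading.
- get_calibration(name): a dict with "vfov" (degrees; the focal length in pixels is half the picture's height over the tangent of half this angle, whatever the lens; pixels are square), "cx", "cy" (the principal point, pixels), "position" and "orientation" of the camera in the world. Camera axes: x right, y up, looking along -z (the intrinsics and any distortion apply to the point x, -y, -z); pixel columns grow to the right and rows downward; lengths in m; the calibration is good to about 2 mm. A picture is of the moment at which its call begins. get_calibration takes no time and is no camera call.
- workorder.finish_job(): hands the job in; it is judged then, once.
The state is a dict: "t": time; "qpos": joint angles; "qvel": joint speeds; "joint_efforts": joint torques, N m; "position": TCP position; "tcp_rot": TCP orientation; "contact_force": force on the tool from outside, world axes, zero at the start; "moment": the same for the moment, N m; "width": opening from 0.0 (shut) to 1.0 (fully open); "finger_force": force on a finger pad.
Only numpy, scipy, OpenCV 4.12 (cv2) and the standard library are available. Lean on these libraries where they do the work, as an engineer would, in place of code of your own. Each camera call takes 0.05 s, during which the arm holds its last target. There are 200 camera calls.

## Working session

There is one attempt and no reset: what is moved stays moved. The work goes in short steps, Python scripts to look and compute and a shell command to move; the robot and the scene stay as the last step left them, time stands still between calls to the robot, and variables do not carry over. Pictures are saved under pics/ and viewed, at most 10 in all, crops included, and the job is handed in when it is done.

```bash
mkdir -p pics; ls; python3 - <<'E'
from station import r, capture, get_calibration
import cv2,numpy as np
for n in("top","side"):
    p,d=capture(n); cv2.imwrite(f"pics/{n}0.png",p[:,:,::-1]); np.save(f"pics/{n}0.npy",d); print(get_calibration(n))
print(r.get_state())
E
```

```text
pics
{'vfov': 49.42188649408126, 'cx': 320.63152290050465, 'cy': 235.13034423542177, 'position': array([ 0.49791041, -0.09665934,  1.21036739]), 'orientation': array([ 0.06114469, -0.013301  , -1.59442753])}
{'vfov': 50.030554215731335, 'cx': 325.3342852464438, 'cy': 244.72142868194203, 'position': array([ 0.18809692, -0.94440602,  0.901013  ]), 'orientation': array([ 0.84673083, -0.01015283, -0.39437556])}
{'t': 0.1, 'qpos': array([ 1.11754387e+00,  5.28385840e-01,  1.43378251e+00,  1.23861069e-05,
        1.18141284e+00, -1.78487359e-01]), 'qvel': array([-0.0006572 , -0.00237801, -0.00238813,  0.00108466, -0.00100063,
       -0.00224978]), 'joint_efforts': array([-1.81000391e-04, -4.43309927e+01, -1.78586000e+01, -1.60665941e-04,
        3.86731757e-03,  5.79855907e-06]), 'position': array([0.16924665, 0.60097211, 0.23042106]), 'tcp_rot': array([-3.13963774e+00, -3.64313839e-04,  2.86682249e+00]), 'contact_force': array([ 0.50650382, -0.07949516,  0.10904059]), 'moment': array([-0.02006187, -0.04918524,  0.07106387]), 'finger_force': 0.0, 'width': 0.9988709862715861}
```

View pics/top0.png

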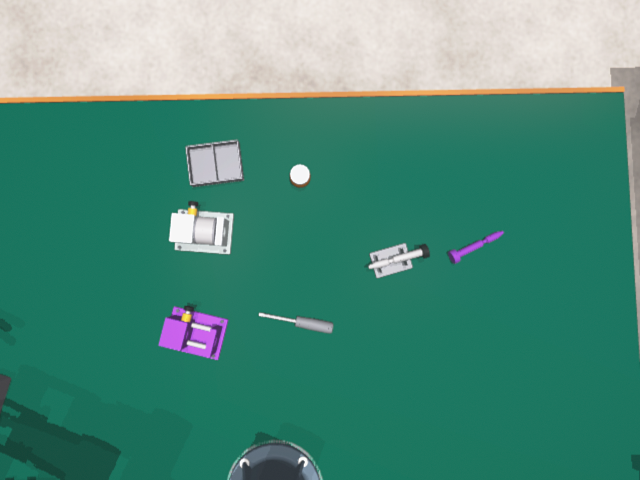

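View pics/side0.png

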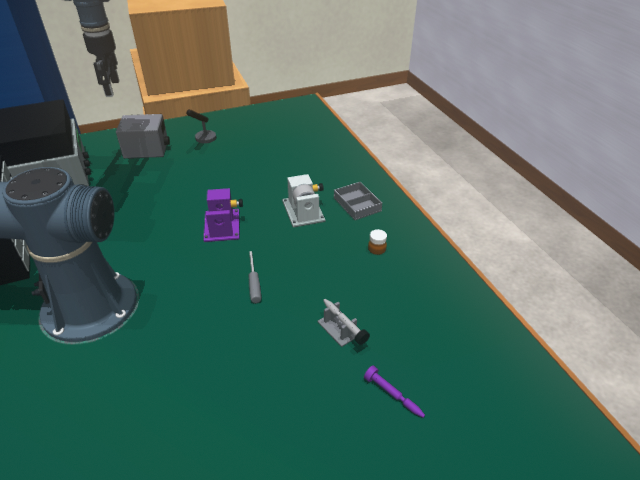

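Top view: candidates for the spindle are the steel rod with a black knob in the grey rest (398,259) and the purple look-alike (476,247). For the stand, there is the grey/white one with a reel (202,231) and the purple one (194,333). By the description I choose the steel rod and the grey stand. Next I measure both and check them in a crop.

```bash
cat > h.py <<'E'
import numpy as np,cv2
from scipy.spatial.transform import Rotation as R
from station import r, capture, get_calibration
def cloud(n,d,c=None):
    c=c or get_calibration(n); f=240/np.tan(np.radians(c['vfov']/2))
    v,u=np.mgrid[:480,:640]
    P=np.stack([(u-c['cx'])/f*d,-(v-c['cy'])/f*d,-d],-1)
    W=P@R.from_euler('xyz',c['orientation']).as_matrix().T+c['position']
    W[d==0]=np.nan
    return W
def proj(n,X):
    c=get_calibration(n); f=240/np.tan(np.radians(c['vfov']/2))
    P=(np.atleast_2d(X)-c['position'])@R.from_euler('xyz',c['orientation']).as_matrix()
    return np.stack([c['cx']+f*P[:,0]/-P[:,2],c['cy']-f*P[:,1]/-P[:,2]],-1)
E
python3 - <<'E'
from h import *
np.set_printoptions(precision=4,suppress=True)
def rect(X):
    (c,s,a)=cv2.minAreaRect((X[:,:2]*1000).astype(np.float32)); return np.round(c,1),np.round(s,1),round(a,2)
im=[]
boxes={"top":((160,195,245,265),(355,235,440,285)),"side":((275,165,335,232),(312,290,378,355))}
for n in("top","side"):
    p=cv2.imread(f"pics/{n}0.png");d=np.load(f"pics/{n}0.npy");W=cloud(n,d)
    print(n,"table z",np.nanmedian(W[280:300,200:240,2]))
    for k,(a,b,c,e) in enumerate(boxes[n]):
        S=W[b:e,a:c].reshape(-1,3);C=p[b:e,a:c].reshape(-1,3).astype(int)
        im.append(cv2.resize(p[b:e,a:c],(390,290),interpolation=cv2.INTER_CUBIC))
        z=S[:,2]
        if k==0:
            T=S[(z>.08)&(z<.088)]; print("top z",np.median(T[:,2]),len(T),rect(T))
            B=S[(z>.005)&(z<.012)]; print("base",rect(B))
            m=T[:,1]; print("hist y",np.histogram(m,20))
        else:
            dark=C.max(1)<70
            K=S[dark&(z>.025)&(z<.07)]; Rr=S[~dark&(z>.0475)&(z<.056)]
            print("knob",len(K),K.mean(0),K.min(0),K.max(0))
            q=Rr[:,:2]; print("rod",len(q),rect(Rr),np.median(Rr[:,2]),"mean",q.mean(0))
            u,s,vt=np.linalg.svd(q-q.mean(0)); print("dir",vt[0],np.degrees(np.arctan2(vt[0,1],vt[0,0])), s)
            B=S[(z>.003)&(z<.009)&~dark]; print("base",rect(B))
cv2.imwrite("pics/crop.png",np.vstack([np.hstack(im[:2]),np.hstack(im[2:])]))
E
```

```text
top table z 0.0007738732259940928
top z 0.08469967989768767 1000 (array([585.5, 155.3]), array([113.3,  60.3]), 84.08)
base (array([591.1, 159.3]), array([193. , 160.1]), 89.73)
hist y (array([46, 75, 52, 36, 26, 33, 28, 23, 31, 26, 29, 58, 77, 67, 72, 74, 69,
       63, 73, 42]), array([0.097 , 0.1028, 0.1087, 0.1145, 0.1203, 0.1262, 0.132 , 0.1378,
       0.1436, 0.1495, 0.1553, 0.1611, 0.167 , 0.1728, 0.1786, 0.1844,
       0.1903, 0.1961, 0.2019, 0.2077, 0.2136]))
knob 73 [ 0.5288 -0.3434  0.0535] [ 0.5144 -0.3518  0.0353] [ 0.5436 -0.3348  0.0615]
rod 222 (array([ 515.5, -285.4]), array([ 29.6, 136.6]), 11.62) 0.049459021684879145 mean [ 0.5125 -0.2848]
dir [ 0.2412 -0.9705] -76.04070991859822 [0.5336 0.068 ]
base (array([ 511. , -290.3]), array([195.9, 113.4]), 88.68)
side table z 0.0005617728027911273
top z 0.0842558087033306 385 (array([585.1, 151.5]), array([118.1,  60.3]), 84.68)
base (array([617.1, 224. ]), array([299.5, 171.8]), 72.54)
hist y (array([15, 45, 22, 27, 21,  3,  9,  9, 11, 11,  7, 14, 28, 28, 22, 27, 27,
       28, 18, 13]), array([0.0911, 0.0971, 0.1032, 0.1092, 0.1153, 0.1213, 0.1273, 0.1334,
       0.1394, 0.1455, 0.1515, 0.1576, 0.1636, 0.1697, 0.1757, 0.1818,
       0.1878, 0.1939, 0.1999, 0.206 , 0.212 ]))
knob 161 [ 0.5253 -0.3504  0.0475] [ 0.4821 -0.3596  0.0251] [ 0.5453 -0.2495  0.0596]
rod 183 (array([ 511.9, -290.9]), array([ 28.5, 133.2]), 15.28) 0.04961921267424074 mean [ 0.512  -0.2898]
dir [ 0.2571 -0.9664] -75.10480919237584 [0.4442 0.0622]
base (array([ 528.8, -265.2]), array([187.8, 151.1]), 67.61)
```

View pics/crop.png

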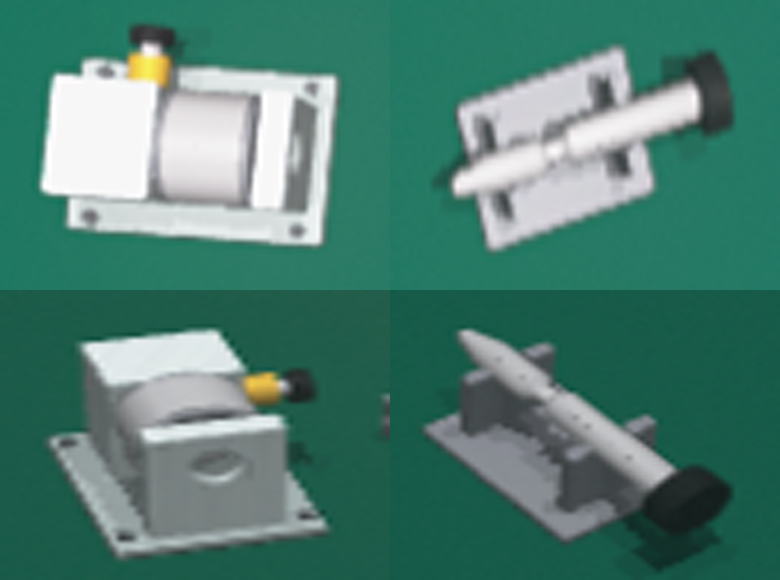

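The top row of the crop shows the chosen pair, a light reel stand with its cheek facing right and a steel rod with a black knob on the right. Both match the description. I refine the poses next.

```bash
python3 - <<'E'
from h import *
np.set_printoptions(precision=4,suppress=True)
boxes={"top":((160,195,245,265),(355,235,440,285)),"side":((275,165,335,232),(312,290,378,355))}
for n in("top","side"):
    p=cv2.imread(f"pics/{n}0.png");d=np.load(f"pics/{n}0.npy");W=cloud(n,d)
    hsv=cv2.cvtColor(p,cv2.COLOR_BGR2HSV)
    for k,(a,b,c,e) in enumerate(boxes[n]):
        S=W[b:e,a:c].reshape(-1,3);H=hsv[b:e,a:c].reshape(-1,3).astype(int);z=S[:,2]
        grey=(H[:,1]<60)&(H[:,2]>70)
        if k==0:
            for it,ang in enumerate((84.3,)):
                u=np.array([np.cos(np.radians(ang)),np.sin(np.radians(ang))])
                T=S[(z>.080)&(z<.0885)&grey]; s=T[:,:2]@u; s0=np.percentile(s,1)
                A=T[s<s0+.016,:2];B=T[s>s0+.062,:2]
                dA,dB=A.mean(0),B.mean(0); v=dB-dA
                print(n,"cheek",dA,"block",dB,"dist",np.hypot(*v),"ang",np.degrees(np.arctan2(v[1],v[0])))
                w=v/np.hypot(*v); print("  mouth from both",(dA+dB)/2-w*.0475, "PCA-rect", cv2.minAreaRect((B*1000).astype(np.float32)))
        else:
            Rr=S[grey&(z>.047)&(z<.056),:2]
            l=cv2.fitLine(Rr.astype(np.float32),cv2.DIST_HUBER,0,.001,.001).ravel(); 
            v=l[:2]*np.sign(l[1]); s=(Rr-l[2:])@v; print(n,"rod line",l[2:],"ang",np.degrees(np.arctan2(v[1],v[0])),"ends",l[2:]+v*np.percentile(s,1),l[2:]+v*np.percentile(s,99),np.ptp(s))
            K=S[(H[:,2]<70)&(z>.045)&(z<.07),:2]; sk=(K-l[2:])@v
            K=K[sk<-.03]; sk=sk[sk<-.03]
            print("  knob c",K.mean(0),"along",np.percentile(sk,[2,50,98]),"offset",np.median((K-l[2:])@[-v[1],v[0]]))
            print("  knob front pt", l[2:]+v*np.percentile(sk,98), "rod s range",np.percentile(s,[1,99]))
            Bs=S[grey&(z<.012)&(z>-.004),:2]; print("  base",cv2.minAreaRect((Bs*1000).astype(np.float32)),len(Bs))
E
```

```text
top cheek [0.5803 0.107 ] block [0.5883 0.1867] dist 0.0800907968556157 ang 84.23293995470988
  mouth from both [0.5795 0.0996] PCA-rect ((588.6856689453125, 187.01043701171875), (49.56900405883789, 59.93292999267578), 85.03215026855469)
top rod line [ 0.512  -0.2823] ang 104.25691 ends [ 0.5262 -0.3385] [ 0.4976 -0.2256] 0.13592130300113453
  knob c [ 0.5288 -0.3438] along [-0.0702 -0.0635 -0.0577] offset -0.0027928371153362365
  knob front pt [ 0.5262 -0.3383] rod s range [-0.0579  0.0585]
  base ((512.0770874023438, -283.88922119140625), (60.926963806152344, 124.76295471191406), 14.594034194946289) 662
side cheek [0.5799 0.1013] block [0.5881 0.1831] dist 0.08216669050705214 ang 84.28187698530739
  mouth from both [0.5793 0.095 ] PCA-rect ((587.9216918945312, 183.56491088867188), (53.455108642578125, 60.144126892089844), 85.37183380126953)
side rod line [ 0.5084 -0.2769] ang 104.36975 ends [ 0.524  -0.3378] [ 0.4969 -0.2321] 0.12026424858760071
  knob c [ 0.526  -0.3513] along [-0.0825 -0.0769 -0.0682] offset 0.0021355177280999063
  knob front pt [ 0.5253 -0.3429] rod s range [-0.0629  0.0462]
  base ((503.06103515625, -259.95989990234375), (57.82992935180664, 129.5576629638672), 13.489665031433105) 466
```

```bash
python3 -m pendant '[0.55,-0.5,0,0,0,-1,1, 0.55,-0.5,0,0,0,-1,1, 0.55,-0.5,0,0,0,-1,1, 0.55,-0.5,0,0,0,-1,1, 0.55,-0.5,0,0,0,-1,1, 0.55,-0.5,0,0,0,-1,1, 0.55,-0.5,0,0,0,-1,1, 0.55,-0.5,0,0,0,-1,1]' 80; python3 -m pendant '[0,-1,0,0,0,-0.333,1, 0,-1,0,0,0,-0.333,1, 0,-1,0,0,0,-0.333,1, 0,-1,0,0,0,-0.333,1, 0,-1,0,0,0,-0.333,1, 0,-1,0,0,0,-0.333,1, 0,-1,0,0,0,-0.333,1, 0,-1,0,0,0,-0.333,1]'
```

```text
t: 0.9
position: [0.4665, 0.3308, 0.231]
tcp_rot: [-3.141, -0.0, 2.081]
contact_force: [0.7, 0.3, -0.1]
width: 0.994
finger_force: 0.0
t: 1.7
position: [0.465, -0.0694, 0.2312]
tcp_rot: [-3.141, -0.0, 1.82]
contact_force: [0.5, 0.7, 0.4]
width: 1.003
finger_force: 0.0
```

```bash
python3 -m pendant '[0.094,-0.425,-0.185,0,0,0,1, 0.094,-0.425,-0.185,0,0,0,1, 0.094,-0.425,-0.185,0,0,0,1, 0.094,-0.425,-0.185,0,0,0,1, 0.094,-0.425,-0.185,0,0,0,1, 0.094,-0.425,-0.185,0,0,0,1, 0.094,-0.425,-0.185,0,0,0,1, 0.094,-0.425,-0.185,0,0,0,1]'; python3 - <<'E'
from h import *
p,d=capture("side"); q,_=capture("top")
X=r.get_state()["position"]; print(proj("side",X),proj("top",X),X)
c=lambda p,x,y:cv2.resize(p[y:y+100,x:x+100,::-1],(400,400),interpolation=cv2.INTER_CUBIC)
cv2.imwrite("pics/hov.png",np.hstack([c(p,300,260),c(q,370,200)]))
E
```

```text
t: 2.5
position: [0.5211, -0.3226, 0.1192]
tcp_rot: [-3.14, -0.002, 1.818]
contact_force: [-0.1, -0.2, -1.0]
width: 0.999
finger_force: 0.0
[[355.06094632 303.47431535]] [[420.5709915  253.26666704]] [ 0.52145451 -0.32117893  0.12030566]
```

View pics/hov.png

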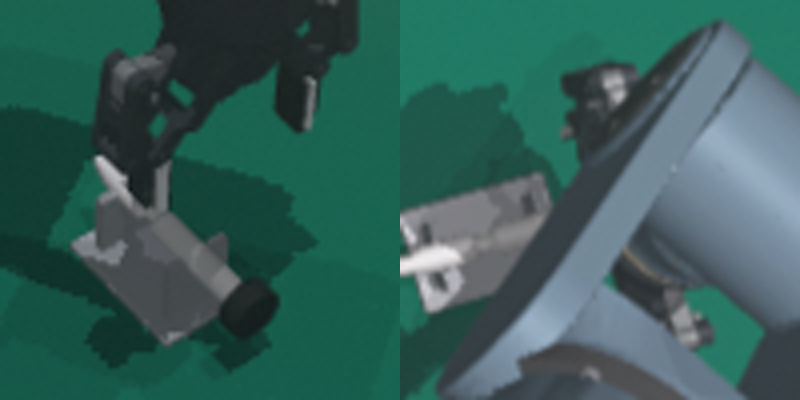

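Side crop: the open fingers at (339,306) and (375,290) straddle the rod near the knob. Their midpoint matches the projected TCP. I descend and grip.

```bash
python3 -m pendant '[0,0,-0.05,0,0,0,1, 0,0,-0.1,0,0,0,1, 0,0,-0.14,0,0,0,1, 0,0,-0.162,0,0,0,1, 0,0,-0.162,0,0,0,1]' ;  python3 -m pendant '[0,0,0,0,0,0,-1, 0,0,0,0,0,0,-1, 0,0,0,0,0,0,-1, 0,0,0,0,0,0,-1, 0,0,0,0,0,0,-1, 0,0,0,0,0,0,-1, 0,0,0,0,0,0,-1, 0,0,0,0,0,0,-1]' 80
```

```text
t: 3.1
position: [0.5211, -0.3206, 0.022]
tcp_rot: [-3.14, -0.003, 1.821]
contact_force: [-0.1, 0.7, -0.5]
width: 1.0
finger_force: 0.0
t: 3.9
position: [0.5221, -0.3229, 0.0237]
tcp_rot: [3.141, 0.001, 1.82]
contact_force: [-0.1, 0.2, 5.4]
width: 0.161
finger_force: 78.1
```

```bash
python3 -m pendant '[0,0,0.02,0,0,0,-1, 0,0,0.05,0,0,0,-1, 0,0,0.1,0,0,0,-1, 0,0,0.15,0,0,0,-1, 0,0,0.2,0,0,0,-1, 0,0,0.2,0,0,0,-1]'; python3 - <<'E'
from h import *
p,d=capture("side"); np.save("pics/l.npy",d)
cv2.imwrite("pics/lift.png",cv2.resize(p[200:360,270:430,::-1],(600,600),interpolation=cv2.INTER_CUBIC))
E
```

```text
t: 4.5
position: [0.5242, -0.3243, 0.1473]
tcp_rot: [3.137, 0.007, 1.82]
contact_force: [0.1, -0.4, -2.2]
width: 0.157
finger_force: 78.3
```

View pics/lift.png

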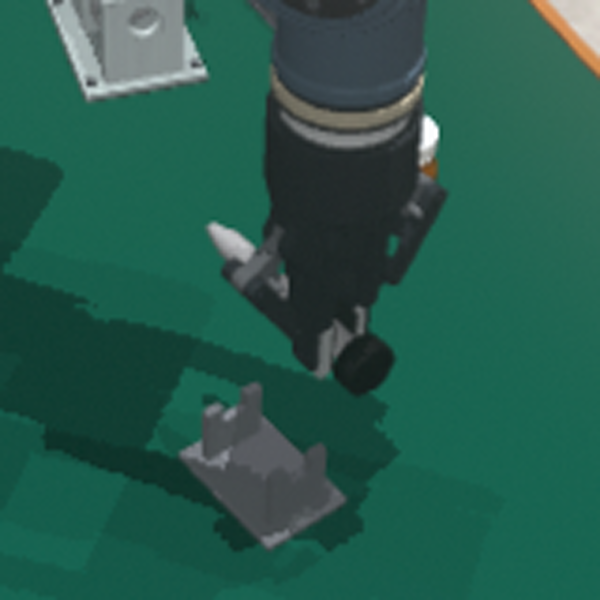

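The spindle hangs level in the gripper, clear of the rest, with its knob at crop (365,362) and nose at (215,232). Next I go to the pre-insert pose.

```bash
python3 -m pendant '[0.036,0.236,0,0,0,-0.223,-1, 0.072,0.472,0,0,0,-0.446,-1, 0.072,0.472,0,0,0,-0.446,-1, 0.072,0.472,0,0,0,-0.446,-1, 0.072,0.472,0,0,0,-0.446,-1, 0.072,0.472,0,0,0,-0.446,-1, 0.072,0.472,0,0,0,-0.446,-1, 0.072,0.472,0,0,0,-0.446,-1]'; python3 -m pendant '[0,0,-0.06,0,0,0,-1, 0,0,-0.12,0,0,0,-1, 0,0,-0.17,0,0,0,-1, 0,0,-0.17,0,0,0,-1]'; python3 - <<'E'
from h import *
p,d=capture("side"); np.save("pics/side1.npy",d);cv2.imwrite("pics/side1.png",p[:,:,::-1])
q,d=capture("top"); np.save("pics/top1.npy",d);cv2.imwrite("pics/top1.png",q[:,:,::-1])
print(np.mean([r.get_state()["position"] for _ in range(5)],0))
a=cv2.resize(p[150:270,255:375,::-1],(400,400),interpolation=cv2.INTER_CUBIC)
b=cv2.resize(q[180:300,170:290,::-1],(400,400),interpolation=cv2.INTER_CUBIC)
cv2.imwrite("pics/pre.png",np.hstack([a,b]))
E
```

```text
t: 5.35
position: [0.5638, -0.038, 0.1413]
tcp_rot: [-3.138, -0.0, 1.472]
contact_force: [-0.1, -0.5, -2.0]
width: 0.161
finger_force: 78.4
t: 5.75
position: [0.5612, -0.0401, 0.0366]
tcp_rot: [-3.131, -0.001, 1.467]
contact_force: [-0.4, -0.3, -2.7]
width: 0.156
finger_force: 78.6
[ 0.5645906  -0.04050277  0.04040997]
```

View pics/pre.png

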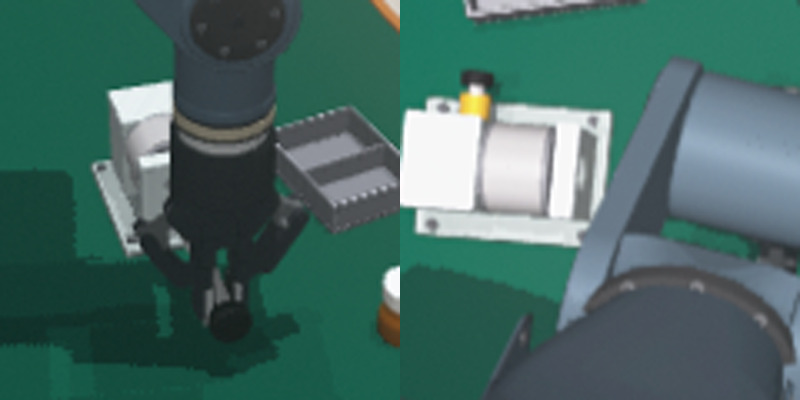

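```bash
python3 - <<'E'
from h import *
np.set_printoptions(precision=4,suppress=True)
u=np.array([.1002,.995,0]);T=np.array([.5646,-.0405,.0404])
B=T-u*.030+[0,0,.019]; print("exp knob back",B,proj("side",B))
p=cv2.imread("pics/side1.png");W=cloud("side",np.load("pics/side1.npy"))
m=(p.max(2)<45); m[:232]=0;m[262:]=0;m[:,:314]=0;m[:,336:]=0
S=W[m];print(len(S)); 
near=S[(abs(S[:,1]-B[1])<.008)&(S[:,2]>.035)]; print(len(near),near.mean(0),(near.max(0)+near.min(0))/2,np.ptp(near,axis=0))
# lift: nose points
W=cloud("side",np.load("pics/l.npy")); a=W[255:285,323:345].reshape(-1,3); a=a[(a[:,2]>.1)]
v=np.array([np.cos(np.radians(104.3)),np.sin(np.radians(104.3)),0]);T2=np.array([.5220,-.3228,.143])
s=(a-T2)@v+.016; o=(a-T2)@np.array([v[1],-v[0],0])
for lo in range(60,130,6):
    k=(s*1000>=lo)&(s*1000<lo+6)
    if k.sum()>2: print(lo,k.sum(),"zmax",np.percentile(a[k,2],[10,50,95]),"lat",np.percentile(o[k],[5,50,95]))
E
```

```text
exp knob back [ 0.5616 -0.0703  0.0594] [[325.513  245.0774]]
199
120 [ 0.5565 -0.0717  0.0585] [ 0.5571 -0.0702  0.0574] [0.0302 0.0145 0.0326]
78 7 zmax [0.1714 0.172  0.1732] lat [-0.0046 -0.0024  0.0013]
84 12 zmax [0.1705 0.1716 0.1736] lat [-0.0054  0.0006  0.0061]
90 19 zmax [0.1655 0.1703 0.1736] lat [-0.0066 -0.0015  0.0037]
96 17 zmax [0.1666 0.1704 0.1742] lat [-0.0065 -0.0025  0.004 ]
102 11 zmax [0.1655 0.1696 0.1713] lat [-0.0055 -0.0023  0.0047]
108 8 zmax [0.1654 0.1676 0.1694] lat [-0.0032 -0.0005  0.0028]
114 6 zmax [0.1647 0.1664 0.1695] lat [-0.0022 -0.0009  0.0011]
```

```bash
python3 - <<'E'
from h import *
u=np.array([.1002,.995,0]);w=np.array([.995,-.1002,0]);z=np.array([0,0,1.])
M=np.array([.5794,.0973,.060])
S=4
def draw(im,n,x0,y0,P,col):
    q=((proj(n,P)-[x0,y0]+.5)*S*8).astype(np.int32); cv2.polylines(im,[q],True,col,1,cv2.LINE_AA,3)
def crop(f,x0,y0,wd=98,ht=98): return cv2.resize(cv2.imread(f)[y0:y0+ht,x0:x0+wd],None,fx=S,fy=S,interpolation=cv2.INTER_CUBIC)
def box(c,a,b,h): return [c+u*y+w*x+z*h for x,y in((-.03,a),(.03,a),(.03,b),(-.03,b))]
G=M-[0,0,.06]; t=np.linspace(0,6.28,40)
def circ(c,rad): return np.array([c+rad*(np.cos(k)*w+np.sin(k)*z) for k in t])
ims=[]
for f,n,x0,y0 in(("pics/side0.png","side",265,160),("pics/top0.png","top",160,190)):
    im=crop(f,x0,y0)
    draw(im,n,x0,y0,box(G,0,.014,.084),(0,0,255));draw(im,n,x0,y0,box(G,.064,.112,.084),(0,0,255));draw(im,n,x0,y0,circ(M,.01225),(255,0,0))
    if n=="side": draw(im,n,x0,y0,[G+w*a+z*b for a,b in((-.03,.008),(.03,.008),(.03,.084),(-.03,.084))],(0,0,255))
    ims.append(im)
T=np.array([.5646,-.0405,.0404])+[0,0,.019]
im=crop("pics/side1.png",275,200)
draw(im,"side",275,200,circ(T-u*.016,.016),(0,255,255));draw(im,"side",275,200,circ(T-u*.03,.016),(0,0,255))
im=np.clip(im*1.6,0,255).astype(np.uint8)
cv2.imwrite("pics/ov.png",np.hstack([np.vstack(ims)[:600],np.vstack([im,im*0])])[:600] if 0 else cv2.resize(np.hstack(ims+[im]),(798,266)))
cv2.imwrite("pics/ov.png",np.vstack([np.hstack(ims),np.hstack([im,im*0])])[:600,:784])
E
```

```text
(no output)
```

View pics/ov.png

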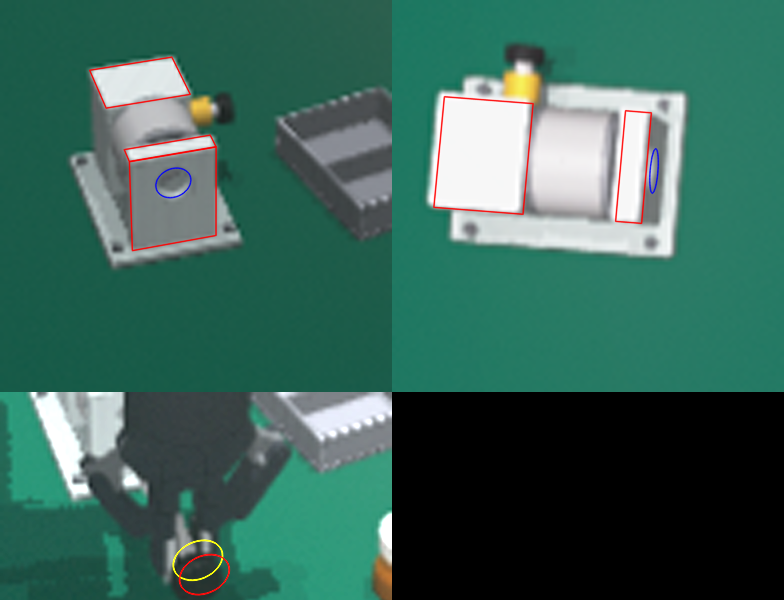

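```bash
python3 - <<'E'
from h import *
u=np.array([.1002,.995,0]);w=np.array([.995,-.1002,0]);z=np.array([0,0,1.]);t=np.linspace(0,6.28,200)
p=cv2.imread("pics/side1.png")
T=np.array([.5646,-.0405,.0404])+[0,0,.019]
P=proj("side",np.vstack([[T-u*a+.016*(np.cos(k)*w+np.sin(k)*z) for k in t] for a in(.016,.03)]))
print(P.min(0),P.max(0))
print(p[228:256,314:338,1])
E
```

```text
[317.7049982  236.47194088] [331.69934919 250.03824419]
[[ 36  38  39  41  40  49  84  96  91  58  39  39  37  38  38  39  41  40
   40  41  40  41  41  42]
 [ 36  38  41  40  41  47  71  74  72  57  39  39  39  39  40  40  40  40
   40  41  41  42  42  48]
 [ 36  36  36  37  43  64  75  65  57  46  37  38  39  41  41  40  40  41
   41  40  40  41  46  68]
 [ 39  39  39  38  48  80  83  64  50  48  37  37  40  40  42  40  41  40
   43  49  41  45  68  92]
 [ 38  39  40  40  48  85  90  66  46  39  37  38  40  40  40  41  43  51
   62  69  88  88  91  96]
 [ 38  40  38  39  50  86  93  71  46  35  36  35  40  40  40  42  53  63
   70  91  96  96  96  96]
 [ 38  39  39  39  50  86  97  85  48  35  38  49  50  39  42  48  64  66
   72  96  96  96  96  96]
 [ 38  39  40  40  47  76  99  90  51  35  42  74  96  64  41  49  67  66
   72  96  97  97  96  96]
 [ 39  39  39  46  66  73  98  95  78  34  39  69 106  83  40  49  66  66
   73  96  96  95  97  95]
 [ 38  40  59  96  98  74 100  97  87  49  38  66 106  72  40  50  66  66
   72  96  95  94  96  96]
 [ 39  42  64 105 104  73  99  98 
[... 1084 characters left out ...]
50  50  48  36  31  31  31  32  32  32  33  33  33  33  39  51  52
   51  53  60  61  60  60]
 [ 50  49  51  49  45  34  33  32  32  32  32  33  32  31  38  48  51  51
   51  51  55  60  60  60]
 [ 50  50  50  51  50  41  32  32  33  32  31  32  34  40  48  51  50  51
   50  50  51  54  60  60]
 [ 50  50  50  51  50  49  46  42  35  35  38  40  47  49  50  51  51  51
   50  51  51  53  66  84]
 [ 50  50  51  50  50  50  51  49  48  48  49  48  51  50  52  51  50  49
   50  51  51  53  61  73]
 [ 51  50  50  51  51  50  51  50  50  50  50  50  51  52  52  51  51  50
   50  50  53  57  54  62]
 [ 50  50  50  51  51  49  50  49  51  51  49  50  50  51  51  51  50  52
   58  58  59  61  58  65]]
```

```bash
python3 - <<'E'
from h import *
np.set_printoptions(precision=0,suppress=True,linewidth=200)
u=np.array([.1002,.995,0]);w=np.array([.995,-.1002,0])
T=np.array([.5646,-.0405,.0594])
W=cloud("side",np.load("pics/side1.npy"))-T
for nm,a in(("along",W@u),("lat",W@w),("z",W[...,2])): print(nm);print((a*1000)[234:256,314:334:1 if nm=="along" else 2])
E
```

```text
along
[[-10. -13. -14. -11. -11.  11.  10.  13.  84.   6.  -4.  -7. -11.  -7. -10.  -7.  73.  73.  72.  72.]
 [ -8. -10. -14. -13. -14.   7.   7.   6.   8.   4.  -4.  -7.  -9.  -9.  -9.  -6.  67.  69.  67.  68.]
 [ -4. -11.  -9. -11.  -7. -12.   8.   3.   5.   2.  -7.  -8. -10. -14.  -2.  -6.  68.  65.  60.  63.]
 [ -4.  -5.  -6. -14. -10.  -9.   2.  -1.   2.   4.  -7. -12.  -9. -13.  -8. -10.  61.  64.  63.  57.]
 [ -7.  -8.  -7. -10. -11. -10.  -7.  -7.  -1.  -1.  -3. -10. -13.  -7.  -8.  -9.  58.  56.  52.  55.]
 [ -7.  -7.  -6. -11.  -9. -10.  -8.  -6.  -9. -10.  -6. -12. -14. -12.  -7.  -8.  53.  52.  53.  48.]
 [ -4.  -8.  -7. -11. -11. -12. -10. -11. -21. -23. -21. -18. -23. -17.  -9.  -8.  47.  50.  52.  46.]
 [ -5.  -5.  -3. -10. -14.  -8. -23. -24. -25. -29. -25. -25. -28. -23. -24.  -7.  45.  47.  47.  43.]
 [ -9.  -6.  -7.  -9. -10. -21. -24. -25. -28. -30. -31. -33. -30. -27. -29.  42.  45.  40.  44.  41.]
 [ -4.  -6.  -6.  -8. -21. -24. -25. -30. -30. -33. -34. -32. -31. -32. -33. -31.  40.  37.  35.  36.]
 [ -9.  -6. -10.  -6. -25. -26. -33. -30. -32. -32. -34. -33. -3
[... 2812 characters left out ...]
-62. -62.]
 [-10.  -9.   3.   6.   9.  12.   7.   8. -61. -57.]
 [ -9.  -9.   4.  10.   8.   9.   7.   5. -61. -59.]
 [-14. -13.  -2.   6.   4.   7.   4.   1.  -1. -55.]
 [-63. -22.  -1.   3.   2.  -0.  -0.  -2.  -4. -58.]
 [-61. -60.  -1.  -3.   0.  -1.  -2.  -4.  -7. -60.]
 [-56. -60.  -4.  -3.  -5.  -6.  -5.  -6. -59. -60.]
 [-61. -60. -58.  -8.  -7. -12. -11. -12. -60. -58.]
 [-58. -57. -56.  -6. -12. -14. -14. -18. -63. -59.]
 [-58. -58. -61. -15. -13. -15. -17. -63. -60. -59.]
 [-57. -63. -60. -60. -17. -18. -57. -57. -60. -59.]
 [-60. -56. -58. -59. -61. -56. -58. -60. -60. -60.]
 [-57. -59. -59. -62. -56. -58. -62. -61. -58. -59.]
 [-57. -56. -59. -57. -57. -60. -62. -59. -58. -59.]]
```

```bash
python3 - <<'E'
from h import *
np.set_printoptions(precision=4,suppress=True,linewidth=200)
u=np.array([.1002,.995,0]);w=np.array([.995,-.1002,0]);T=np.array([.5646,-.0405,.0594])
ps=[];o=[];D=[]
for i in range(10):
    p,d=capture("side"); s=r.get_state(); ps.append(s["position"]);o.append(s["tcp_rot"]);D.append(d)
ps=np.array(ps);print(ps);print(ps.mean(0),np.array(o)[:,2].mean(),o[-1])
W=cloud("side",np.mean(D,0))-T
a=W@u; m=(abs(a+.033)<.006); m[:241]=0;m[256:]=0;m[:,:314]=0;m[:,334:]=0
S=W[m]; print(m.sum(),"lat",np.percentile(S@w,[1,50,99]),"z",np.percentile(S[:,2],[1,50,99]),"along",np.median(S@u))
B=m.copy();B[:244]=0; X=np.c_[W[B]@w,W[B][:,2],np.ones(B.sum())]; print("plane along=",np.linalg.lstsq(X,W[B]@u,rcond=None)[0])
E
```

```text
[[ 0.5657 -0.0406  0.0416]
 [ 0.5663 -0.0404  0.0423]
 [ 0.5665 -0.0403  0.0427]
 [ 0.5664 -0.0401  0.0428]
 [ 0.5663 -0.0399  0.0428]
 [ 0.5661 -0.0397  0.0426]
 [ 0.5659 -0.0395  0.0424]
 [ 0.5657 -0.0394  0.0422]
 [ 0.5656 -0.0394  0.0419]
 [ 0.5654 -0.0393  0.0417]]
[ 0.566  -0.0399  0.0423] 1.4692144591144163 [3.1406 0.0002 1.4698]
89 lat [-0.0142 -0.0016  0.0134] z [-0.0108  0.0028  0.0153] along -0.03234040865354026
plane along= [-0.0251  0.0113 -0.0324]
```

```bash
python3 -m pendant '[0.001,0.01,0,0,0,0,-1, 0.002,0.02,0,0,0,0,-1, 0.003,0.03,0,0,0,0,-1, 0.004,0.04,0,0,0,0,-1, 0.005,0.05,0,0,0,0,-1, 0.006,0.06,0,0,0,0,-1, 0.007,0.07,0,0,0,0,-1, 0.008,0.08,0,0,0,0,-1]'; python3 -m pendant '[0.001,0.01,0,0,0,0,-1, 0.002,0.02,0,0,0,0,-1, 0.003,0.03,0,0,0,0,-1, 0.004,0.04,0,0,0,0,-1, 0.004,0.04,0,0,0,0,-1, 0.004,0.04,0,0,0,0,-1]'
```

```text
t: 7.15
position: [0.5701, 0.0092, 0.0411]
tcp_rot: [3.141, 0.0, 1.47]
contact_force: [0.8, -0.8, -1.8]
width: 0.164
finger_force: 78.7
t: 7.75
position: [0.5728, 0.0331, 0.0413]
tcp_rot: [3.141, -0.001, 1.469]
contact_force: [2.1, 0.7, -0.9]
width: 0.161
finger_force: 78.8
```

```bash
python3 -m pendant '[0.001,0.01,0,0,0,0,-1, 0.002,0.02,0,0,0,0,-1, 0.003,0.03,0,0,0,0,-1, 0.004,0.04,0,0,0,0,-1, 0.004,0.04,0,0,0,0,-1]'; python3 -m pendant '[0.001,0.01,0,0,0,0,-1, 0.002,0.02,0,0,0,0,-1, 0.003,0.03,0,0,0,0,-1, 0.0035,0.035,0,0,0,0,-1, 0.0035,0.035,0,0,0,0,-1, 0.0035,0.035,0,0,0,0,-1]';python3 - <<'E'
from h import *
np.set_printoptions(precision=4,suppress=True,linewidth=200)
for i in range(2): p,d=capture("side")
print(r.get_state()); q,_=capture("top")
a=cv2.resize(p[150:250,260:360,::-1],(400,400),interpolation=cv2.INTER_CUBIC)
b=cv2.resize(q[180:280,150:250,::-1],(400,400),interpolation=cv2.INTER_CUBIC)
cv2.imwrite("pics/ins.png",np.hstack([a,b]))
E
```

```text
t: 8.25
position: [0.5755, 0.0577, 0.0413]
tcp_rot: [3.14, -0.001, 1.47]
contact_force: [3.2, 1.3, -2.8]
width: 0.158
finger_force: 78.8
t: 8.85
position: [0.5774, 0.0775, 0.0413]
tcp_rot: [3.14, 0.001, 1.47]
contact_force: [2.8, -4.8, 0.4]
width: 0.16
finger_force: 79.0
{'t': 8.95, 'qpos': array([-0.058 ,  0.7432,  1.6751, -0.0008,  0.7222,  0.0437]), 'qvel': array([-0.0011,  0.001 ,  0.0005,  0.0012,  0.0002, -0.0007]), 'joint_efforts': array([  2.6003, -44.5291,  -7.5139,   0.5382,   0.949 ,  -0.1402]), 'position': array([0.5774, 0.0775, 0.0413]), 'tcp_rot': array([3.1404, 0.0005, 1.4697]), 'contact_force': array([ 3.0255, -3.4251, -0.2102]), 'moment': array([-0.5756, -0.5359, -0.0806]), 'finger_force': 78.95904511213303, 'width': 0.15916921889825342}
```

View pics/ins.png

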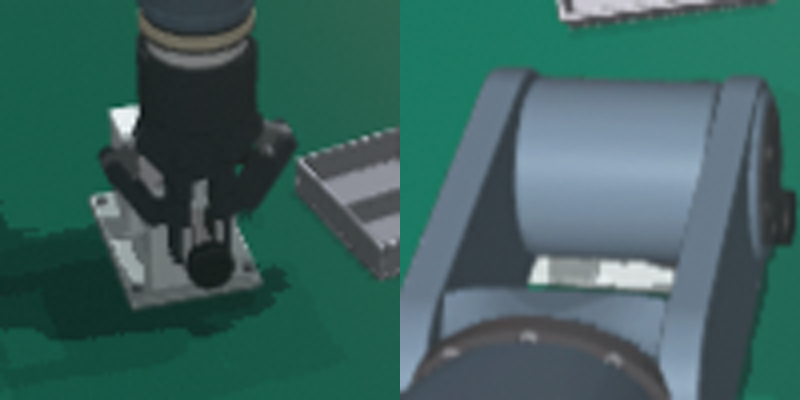

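The side crop shows the rod in the cheek with the knob at (210,263) behind the fingers, and a few N of drag from the plunger. I advance 5 mm more, release, rise and move behind the knob.

```bash
python3 -m pendant '[0.0004,0.004,0,0,0,0,-1, 0.0008,0.008,0,0,0,0,-1, 0.0008,0.008,0,0,0,0,-1, 0.0008,0.008,0,0,0,0,0, 0.0008,0.008,0,0,0,0,0.5, 0.0008,0.008,0,0,0,0,0.5, 0.0008,0.008,0,0,0,0,0.5, 0.0008,0.008,0,0,0,0,0.5]'; python3 -m pendant '[0,0,0.04,0,0,0,0.5, 0,0,0.09,0,0,0,0.5, 0,0,0.13,0,0,0,0.5, 0,0,0.13,0,0,0,0.5, -0.006,-0.06,0.13,0,0,0,-1, -0.011,-0.11,0.13,0,0,0,-1, -0.011,-0.11,0.13,0,0,0,-1,-0.011,-0.11,0.13,0,0,0,-1]';python3 -m pendant '[0,0,0,0,0,0,-1, 0,0,0,0,0,0,-1, 0,0,0,0,0,0,-1]'; python3 - <<'E'
from h import *
np.set_printoptions(precision=4,suppress=True,linewidth=200)
p,d=capture("side"); print(r.get_state()["position"])
u=np.array([.1002,.995,0]);w=np.array([.995,-.1002,0]);M=np.array([.5794,.0973,.06])
W=cloud("side",d)-M
m=(p.max(2)<60)&(abs(W@w)<.022)&(abs(W[...,2])<.02)&(W@u<-.005)&(W@u>-.07)
S=W[m];print(m.sum(),np.percentile(S@u,[2,10,50,90]),np.percentile(S@w,[2,50,98]),np.percentile(S[:,2],[2,50,98]))
E
```

```text
t: 9.8
position: [0.5768, 0.0828, 0.041]
tcp_rot: [-3.141, -0.0, 1.47]
contact_force: [-0.3, -0.2, -0.2]
width: 0.753
finger_force: 0.0
t: 10.6
position: [0.5701, 0.0162, 0.1184]
tcp_rot: [-3.14, -0.001, 1.468]
contact_force: [0.9, 0.4, 0.6]
width: 0.068
finger_force: 0.0
t: 10.9
position: [0.5706, 0.0174, 0.1189]
tcp_rot: [-3.141, -0.0, 1.471]
contact_force: [-0.6, -0.1, -0.2]
width: -0.0
finger_force: 0.0
[0.5706 0.0173 0.119 ]
103 [-0.0519 -0.0513 -0.0472 -0.0418] [-0.0136 -0.0013  0.0126] [-0.0159  0.004   0.0143]
```

```bash
python3 -m pendant '[0,0,-0.06,0,0,0,-1, 0,0,-0.127,0,0,0,-1, 0,0,-0.127,0,0,0,-1, 0.001,0.01,-0.127,0,0,0,-1, 0.002,0.02,-0.127,0,0,0,-1, 0.003,0.03,-0.127,0,0,0,-1, 0.004,0.035,-0.127,0,0,0,-1,0.004,0.04,-0.127,0,0,0,-1]'; python3 -m pendant '[0.0005,0.005,0,0,0,0,-1,0.001,0.01,0,0,0,0,-1,0.0015,0.015,0,0,0,0,-1,0.002,0.02,0,0,0,0,-1]';python3 -m pendant '[0.0005,0.005,0,0,0,0,-1,0.001,0.01,0,0,0,0,-1,0.0015,0.015,0,0,0,0,-1,0.0015,0.015,0,0,0,0,-1]'
```

```text
t: 11.75
position: [0.5746, 0.0387, 0.0448]
tcp_rot: [3.138, 0.004, 1.472]
contact_force: [-1.0, -10.0, 2.3]
width: -0.001
finger_force: 4.8
t: 12.15
position: [0.5757, 0.0495, 0.045]
tcp_rot: [3.138, 0.005, 1.472]
contact_force: [-1.8, -12.5, 5.0]
width: 0.001
finger_force: 6.1
t: 12.55
position: [0.5765, 0.0596, 0.0451]
tcp_rot: [3.138, 0.003, 1.471]
contact_force: [-1.7, -5.7, 4.5]
width: 0.001
finger_force: 3.2
```

```bash
python3 -m pendant '[0.0005,0.005,0,0,0,0,-1,0.001,0.01,0,0,0,0,-1,0.001,0.01,0,0,0,0,-1]';python3 -m pendant '[0.0003,0.003,0,0,0,0,-1,0.0006,0.006,0,0,0,0,-1,0.0006,0.006,0,0,0,0,-1]';python3 -m pendant '[0.0003,0.003,0,0,0,0,-1,0.0003,0.003,0,0,0,0,-1]'
```

```text
t: 12.85
position: [0.5768, 0.0672, 0.0446]
tcp_rot: [3.139, 0.0, 1.469]
contact_force: [-0.2, -0.9, -0.2]
width: 0.002
finger_force: 0.0
t: 13.15
position: [0.5765, 0.0714, 0.0432]
tcp_rot: [3.141, -0.0, 1.47]
contact_force: [0.1, -1.8, 0.9]
width: 0.002
finger_force: 0.9
t: 13.35
position: [0.5765, 0.0715, 0.0432]
tcp_rot: [3.141, 0.003, 1.471]
contact_force: [-0.6, -8.9, 4.5]
width: 0.003
finger_force: 4.2
```

```bash
python3 -m pendant '[0.0003,0.003,0,0,0,0,-1,0.0003,0.003,0,0,0,0,-1]';python3 -m pendant '[0.0003,0.003,0,0,0,0,-1,0.0003,0.003,0,0,0,0,-1]'
```

```text
t: 13.55
position: [0.5765, 0.0715, 0.0432]
tcp_rot: [-3.141, 0.005, 1.472]
contact_force: [-2.0, -14.2, 5.8]
width: 0.001
finger_force: 7.3
t: 13.75
position: [0.5765, 0.0715, 0.0433]
tcp_rot: [-3.141, 0.007, 1.473]
contact_force: [-2.6, -20.9, 4.8]
width: -0.001
finger_force: 10.4
```

Hard stop: the force rises to 21 N with no motion, so the spindle is home. I retreat and check by picture.

```bash
python3 -m pendant '[-0.003,-0.03,0,0,0,0,-1,-0.006,-0.06,0,0,0,0,-1,-0.006,-0.06,0.08,0,0,0,-1,-0.006,-0.06,0.2,0,0,0,-1,-0.05,-0.2,0.25,0,0,0,-1,-0.1,-0.35,0.25,0,0,0,-1,-0.15,-0.5,0.25,0,0,0,-1,-0.15,-0.5,0.25,0,0,0,-1]';python3 -m pendant '[-0.1,-0.2,0.1,0,0,0,-1,-0.1,-0.2,0.1,0,0,0,-1,-0.1,-0.2,0.1,0,0,0,-1,-0.1,-0.2,0.1,0,0,0,-1,-0.1,-0.2,0.1,0,0,0,-1,-0.1,-0.2,0.1,0,0,0,-1]';python3 - <<'E'
from h import *
p,d=capture("side"); q,e=capture("top")
u=np.array([.1002,.995,0]);w=np.array([.995,-.1002,0]);M=np.array([.5794,.0973,.06])
for n,i,dd in(("side",p,d),("top",q,e)):
    W=cloud(n,dd)-M
    m=(i.max(2)<60)&(abs(W@w)<.022)&(abs(W[...,2])<.02)&(W@u<.01)&(W@u>-.07)
    S=W[m]; print(n,m.sum(),np.percentile(S@u,[2,10,50,90]) if len(S) else "")
    # bystanders: compare with first picture
a=cv2.resize(p[150:250,260:360,::-1],(400,400),interpolation=cv2.INTER_CUBIC)
b=cv2.resize(q[120:270,150:350,::-1],(400,300),interpolation=cv2.INTER_CUBIC)
c=cv2.resize(cv2.imread("pics/top0.png")[120:270,150:350],(400,300),interpolation=cv2.INTER_CUBIC)
cv2.imwrite("pics/fin.png",np.hstack([np.vstack([a,np.zeros((200,400,3),np.uint8)]),np.vstack([b,c])]))
E
```

```text
t: 14.55
position: [0.5131, -0.1423, 0.1853]
tcp_rot: [3.141, -0.001, 1.471]
contact_force: [0.8, -0.2, -0.3]
width: 0.002
finger_force: 0.0
t: 15.15
position: [0.4535, -0.2601, 0.244]
tcp_rot: [-3.14, -0.002, 1.47]
contact_force: [-0.5, 0.0, 0.4]
width: -0.0
finger_force: 0.0
side 0 
top 32 [-0.01251895 -0.01209333 -0.01089104 -0.00330664]
```

View pics/fin.png

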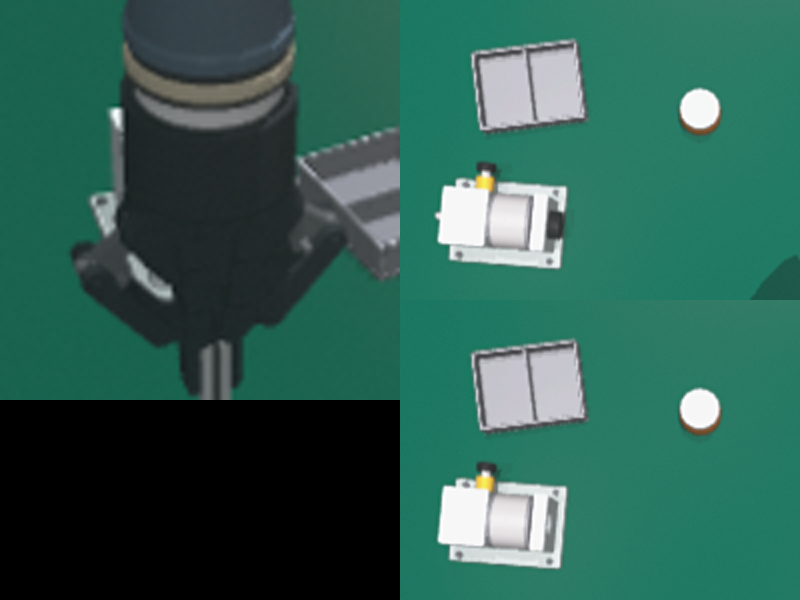

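Top view: the knob sits flush on the cheek at crop (556,224) and the nose shows beyond the block at (437,215). The pull knob is back at its starting position (486,167), so the plunger has snapped in. Jar and tray have not moved.

```bash
python3 -c "
from station import workorder; print(workorder.finish_job())"
```

```text
the job is handed in; nothing more can be done
None
```

The job is handed in: the spindle is fully home, its knob against the cheek and the plunger apparently snapped into its groove (judged from the drag falling away and the pull knob's position); it is released, the arm is clear, and the jar and tray are unmoved (screwdriver not re-checked, though nothing went near it).

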